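# Unlatch the blue calibration-gas case

### The job

Unlatch the blue-lidded case: push in the red button on its lid so that the silver T-handle pops out, then turn that handle clockwise (seen from above) as far as it goes, about 80 degrees. Leave the handle standing out and let go of it; do not operate the yellow-lidded case.

Things in the scene. Friction and masses are not known exactly. Their poses are not given: they have to be found in the camera images.
- blue_button_top (a point): Top centre of the red round button (28 mm across) on the blue-lidded case (260 x 160 mm, flat lid 100 mm above the bench, fixed). It stands 12 mm above the lid, 80 mm from the handle's axis, in line with the stowed bar. Travel 8 mm down: about 4 N starts it, after 2 mm it snaps in by itself, stays in and lifts the handle. z up, x towards the handle.
- blue_grip (a point): Centre of the bar of the blue case's silver T-handle, on its turning axis. The bar is 92 mm long (this point's x), 16 wide (y), 14 high (z up). Stowed, it lies flush in a recess too narrow for fingers. Popped out it is 34 mm higher, 20 mm free between lid and bar; the only thing below is a 16 mm stem at its middle. Pressing it down with about 4 N stows it again.
- blue_turn (a joint): Turn of the blue case's T-handle about its vertical axis, rad: 0 stowed and latched, growing clockwise seen from above to the stop at 1.4 (unlatched). Light friction (0.06 N m); it stays where it is left.
- yellow_grip (a point): Centre of the bar of the like T-handle on the yellow-lidded case, which is otherwise the same; to be left stowed.

How it is judged:
On the way, in this order (a step that is already met when the one before it is completed fails the run):
1. the blue case's handle has popped out (its bar at least 25 mm up), not yet turned (height (world z) of blue_grip above 0.118 m and value of joint blue_turn below 0.3 rad), for 0.2 s.
2. the popped-out handle has been turned clockwise to within 11 degrees of its stop (value of joint blue_turn above 1.2 rad and height (world z) of blue_grip above 0.118 m), for 0.2 s.
At the end, for the whole second after the job is handed in: The blue case's handle stands out (bar at least 25 mm above its stowed height) and is turned at least 1.2 rad (69 degrees) clockwise; the yellow case's handle is still stowed (within 10 mm) (all of step 2 and distance of yellow_grip from where it was at the start of the episode below 0.01 m); the robot touches nothing.
It fails at once if the yellow case's handle was released (distance of yellow_grip from where it was at the start of the episode above 0.015 m).
It also fails if it takes over 42 s, if anything falls off the work surface, if the arm or the gripper's body presses on something with over 40 N, if the wrist force passes 120 N, or if a joint passes its speed limit or range.

### The arm

A 6-joint arm with a two-finger parallel gripper is mounted at the origin on the work surface. World frame = base frame: x ahead of the robot, y to its left, z up, the work surface at z = 0. Lengths are in m, angles in rad, forces in N, time in s.
With the tool pointing down it reaches from about 0.35 to 0.975 m from the base axis. Payload 4.9 kg.
Tool frame: the origin (TCP) lies on the mounting face of the last link; the fingertips stand 173 mm ahead of it and the grasp point (between the pads) lies 155 mm ahead of it; z points along the fingers, y is the direction in which the jaws open and shut (so a half turn about z gives the same grasp; the last joint's range is limited). The gripper opens to 85 mm and grips with 20 to 120 N. Pads are 22 mm wide; open, the fingers measure 114 mm over their backs; the gripper's body (76 mm by 85 mm) begins 54 mm behind the grasp point. The pads swing forward as they close: fully open they stand 13 mm farther back than shut.
Start: joints at [1.046, 0.053, 1.613, -0, 1.476, -0.119], TCP at [0.247, 0.574, 0.405] pointing down, gripper open.
Joint ranges: [-3.01, 3.01], [-1.01, 2.22], [0.06, 2.58], [-1.02, 4.17], [0.09, 2.62], [-3.14, 3.14]. Speed limits (rad/s): [2.57, 2.57, 3.14, 3.14, 3.14, 3.14].

### API

Orientations are given as a unit quaternion [w, x, y, z].
In Python, from plant import manip gives the robot as it stands.
- The arm moves only by the tool play_rows, never from a script. Its argument "increments" is a list of rows, each an object with "offset": the shift along the tool's x, y, z in mm, a list of three; "twist": the turn about the tool's z in rad; "grip": the opening, from 0 (shut) to 1 (fully open). In form: [{"offset": [dx, dy, dz], "twist": twist, "grip": grip}, ...]. A call has 1 to 5 rows; each row is the pose to reach, as a shift and turn from the pose commanded when the call began, along the tool's axes at that moment; what a row does not reach only later rows make up. A row lasts 1/12 s, in which the tool goes at most 41.7 mm and 7.16 degrees, less where a joint would pass 70% of its speed; a pose out of reach is approached as far as the arm can. A call with a gripper value outside its range is refused whole. The fingers move at their own pace and stop on an object; the grip force is fixed at half the most. Time passes only in rows, so rows that repeat a pose let the fingers close. It gives the time, the measured TCP pose, the force and the opening at its end, in the units of the state.
- manip.state(): the state, without advancing time (a new reading comes with each control period).
- manip.grab_frame(name): name is "scene" or "top" or "wrist"; returns the picture (480x640x3 uint8, blue, green, red); there is no depth.
- manip.get_calibration(name): a dict with "fx", "fy", "cx", "cy" (pixels), "T" (4x4, takes a point from camera to world coordinates). Camera axes: x right, y down, z forward; pixel columns grow to the right and rows downward; lengths in m; the calibration is good to about 2 mm. A picture is of the moment at which its call begins: read the wrist's pose just before it. get_calibration takes no time and is no camera call; for the wrist camera it gives the pose at the moment of the call.
- manip.job_done(): hands the job in, once; it reports no verdict.
Trained networks look in the newest picture that a camera, given by its name, has taken for a name from the list of things; names that differ only in an ending like _2 or _b are one class to them, and where a whole thing is asked for, a point or a joint stands for the part that bears it (a point fixed in the world has none). Each returns a list of dicts, best first, with "p" (0 to 1); they miss things now and then, are a little off and sometimes report something else, mostly with a low value. They report only what shows in the picture. A call takes as long as a camera call.
- manip.boxes_of(query, camera): "xyz" ([x, y, z] in m, in the coordinates of the camera as it stood for that picture, good to about 4 mm: the middle of the surface that is visible of it).
- manip.tip_of(query, camera): "xyz" ([x, y, z] in m, in the coordinates of the camera as it stood for that picture, good to about 4 mm: a listed point, or the origin of a listed thing).
The state is a dict: "time": time; "joint_pos": joint angles; "joint_vel": joint speeds; "joint_efforts": joint torques, N m; "tool_pos": TCP position; "tool_rot": TCP orientation; "contact_force": force on the tool from outside, world axes, zero at the start; "ft_torque": the same for the moment, N m; "gripper_width": opening from 0.0 (shut) to 1.0 (fully open).
Only numpy, scipy, OpenCV 4.12 (cv2) and the standard library are available. Lean on these libraries where they do the work, as an engineer would, in place of code of your own. Each camera call takes 0.05 s, during which the arm holds its last target. There are 200 camera calls.

## Working session

There is one attempt and no reset: what is moved stays moved. The work goes in short steps, Python scripts to look and compute and a tool call to move; the robot and the scene stay as the last step left them, time stands still between calls to the robot, and variables do not carry over. Pictures are saved under pics/ and viewed, about 8 in all and at most 12, crops included, and the job is handed in when it is done.

Besides the shell and the picture viewer there is one more tool, called after "Emit:" as name(argument=value, ...), one argument or row to a line, values as JSON. play_rows: Moves the arm, as the interface text tells. Its arguments: {"type":"object","properties":{"increments":{"type":"array"}},"required":["increments"]}

```bash
mkdir -p pics
cat > h.py <<'E'
import numpy as np, cv2
from plant import manip
from scipy.spatial.transform import Rotation as R
def look(cam,qs,save=None):
    T=np.array(manip.get_calibration(cam)["T"]); im=manip.grab_frame(cam)
    if save: cv2.imwrite("pics/"+save,im)
    for q in qs:
        for d in manip.tip_of(q,cam)[:3]:
            print(cam,q,round(d["p"],2),np.round((T@np.r_[d["xyz"],1])[:3],4))
    return im,T
def st():
    s=manip.state(); q=s["tool_rot"]; r=R.from_quat([q[1],q[2],q[3],q[0]]).as_matrix()
    print("t",round(s["time"],2),"pos",np.round(s["tool_pos"],4),"F",np.round(s["contact_force"],1),"w",round(s["gripper_width"],2)); print(np.round(r,3)); return s,r
E
python3 - <<'E'
from h import *
st()
for c in("scene","top"): look(c,["blue_button_top","blue_grip","yellow_grip"],c+"0.png")
a=cv2.imread("pics/scene0.png");b=cv2.imread("pics/top0.png")
cv2.imwrite("pics/both.png",cv2.resize(np.vstack([a,b]),(450,600)) if 0 else cv2.resize(np.hstack([a,b]),(800,300)))
E
```

```text
t 0.0 pos [0.2466 0.574  0.4035] F [ 0.2 -0.7 -0. ] w 1.0
[[-0.919  0.395 -0.001]
 [ 0.395  0.919 -0.002]
 [ 0.    -0.002 -1.   ]]
scene blue_button_top 0.49 [0.521  0.1726 0.114 ]
scene blue_grip 0.78 [0.5975 0.2001 0.0917]
scene yellow_grip 0.59 [ 0.5556 -0.1603  0.0937]
top blue_button_top 0.49 [0.5231 0.1762 0.1094]
top blue_grip 0.58 [0.5965 0.198  0.0957]
top yellow_grip 0.79 [ 0.5513 -0.1619  0.0908]
```

View pics/top0.png

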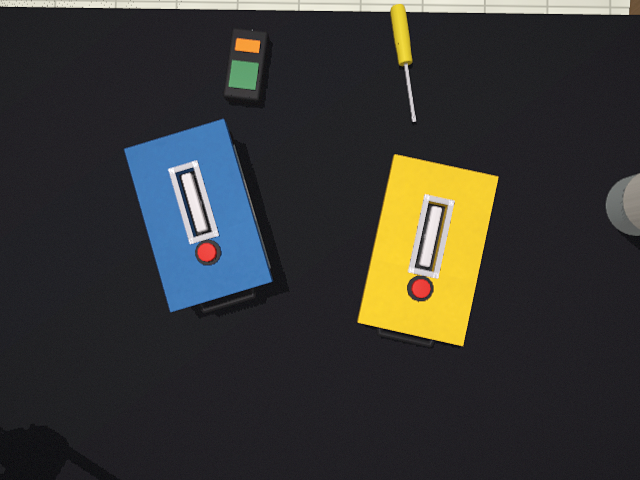

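The top view shows the blue case on the left, with its button at (207,252) and stowed bar at about (194,203). The yellow case is on the right. The networks agree with this, so I'll refine using colour blobs.

Run:
```python
from h import *
c=manip.get_calibration("top");T=np.array(c["T"]);im=cv2.imread("pics/top0.png")
def ray(u,v,z):
    d=T[:3,:3]@[(u-c["cx"])/c["fx"],(v-c["cy"])/c["fy"],1]; return T[:3,3]+d*(z-T[2,3])/d[2]
m=(im[...,2]>150)&(im[...,1]<90)&(im[...,0]<90); m[:,300:]=0
v,u=np.nonzero(m); b=ray(u.mean(),v.mean(),.111); print("button",len(u),u.mean(),v.mean(),b)
g=im.min(2)>150; g[:150]=0;g[260:]=0;g[:,300:]=0
n,l,s,ce=cv2.connectedComponentsWithStats(g.astype(np.uint8))
for i in range(1,n):
    if s[i,4]>50: print(s[i],ce[i],ray(*ce[i],.1)); 
    if s[i,4]>50:
        p=ray(*ce[i],.1);print((p-b)[:2],np.hypot(*(p-b)[:2]),np.arctan2(*(p-b)[1::-1]))
```

```text
button 266 206.24436090225564 251.68421052631578 [0.52136986 0.17468503 0.111     ]
[ 168  160   51   84 1097] [193.05925251 201.92798541] [0.59701258 0.19983537 0.1       ]
[0.07564272 0.02515034] 0.0797142428905926 0.32099006635294763
[182 173  25  59 593] [193.6306914  202.06745363] [0.59681673 0.19895445 0.1       ]
[0.07544686 0.02426942] 0.07925423517925403 0.3112221664796334
```

Emit:
play_rows(
  increments=[
    {"offset":[-34,-21,0],"twist":-0.12,"grip":0},
    {"offset":[-68,-43,0],"twist":-0.24,"grip":0},
    {"offset":[-102,-64,0],"twist":-0.36,"grip":0},
    {"offset":[-136,-86,0],"twist":-0.48,"grip":0},
    {"offset":[-170,-107,0],"twist":-0.6,"grip":0},
  ],
)

```text
time: 0.82
tool_pos: [0.3588, 0.4109, 0.4049]
tool_rot: [0.0, -0.093, 0.996, 0.0]
contact_force: [0.8, 0.4, 0.6]
gripper_width: 0.299
```

```bash
cat > to.py <<'E'
import sys
from h import *
x,y,z,yaw=map(float,sys.argv[1:5])  # yaw: wanted tool y direction, deg
s,r=st(); print("offset mm",np.round(1000*r.T@(np.r_[x,y,z]-s["tool_pos"]),1),"twist",round(np.arctan2(r[1,1],r[0,1])-np.radians(yaw),3))
E
python3 to.py .5214 .1748 .31 108
```

```text
t 0.82 pos [0.3588 0.4109 0.4049] F [0.8 0.4 0.6] w 0.3
[[-0.983 -0.186  0.   ]
 [-0.186  0.983  0.   ]
 [-0.     0.    -1.   ]]
offset mm [-115.8 -262.2   94.9] twist -0.127
```

Emit:
play_rows(
  increments=[
    {"offset":[-15,-34,10],"twist":-0.12,"grip":0},
    {"offset":[-30,-68,20],"twist":-0.12,"grip":0},
    {"offset":[-45,-102,30],"twist":-0.12,"grip":0},
    {"offset":[-60,-136,45],"twist":-0.12,"grip":0},
    {"offset":[-74,-168,55],"twist":-0.12,"grip":0},
  ],
)

```text
time: 1.23
tool_pos: [0.4618, 0.2586, 0.3489]
tool_rot: [-0.0, -0.15, 0.989, -0.0]
contact_force: [0.5, 0.0, 0.5]
gripper_width: 0.0
```

```bash
python3 to.py .5214 .1748 .31 108
```

```text
t 1.23 pos [0.4618 0.2586 0.3489] F [0.5 0.  0.5] w 0.0
[[-0.955 -0.296 -0.   ]
 [-0.296  0.955 -0.   ]
 [ 0.    -0.    -1.   ]]
offset mm [-32.1 -97.7  38.9] twist -0.014
```

Emit:
play_rows(
  increments=[
    {"offset":[-13,-40,17],"twist":-0.01,"grip":0},
    {"offset":[-26,-80,34],"twist":-0.01,"grip":0},
    {"offset":[-26,-80,34],"twist":-0.01,"grip":0},
    {"offset":[-26,-80,34],"twist":-0.01,"grip":0},
    {"offset":[-26,-80,34],"twist":-0.01,"grip":0},
  ],
)

```text
time: 1.65
tool_pos: [0.5098, 0.1918, 0.3158]
tool_rot: [-0.0, -0.154, 0.988, 0.0]
contact_force: [0.6, -0.2, 0.5]
gripper_width: -0.0
```

```bash
python3 to.py .5214 .1748 .29 108
python3 - <<'E'
from h import *
look("scene",["blue_button_top","blue_grip"],"s1.png")
cv2.imwrite("pics/s1c.png",cv2.imread("pics/s1.png"))
look("wrist",["blue_button_top","blue_grip"],"w1.png")
E
```

```text
t 1.65 pos [0.5098 0.1918 0.3158] F [ 0.6 -0.2  0.5] w -0.0
[[-0.952 -0.305 -0.001]
 [-0.305  0.952  0.001]
 [ 0.     0.001 -1.   ]]
offset mm [ -5.8 -19.8  25.7] twist -0.004
wrist blue_button_top 0.97 [0.522  0.1739 0.1127]
```

View pics/w1.png

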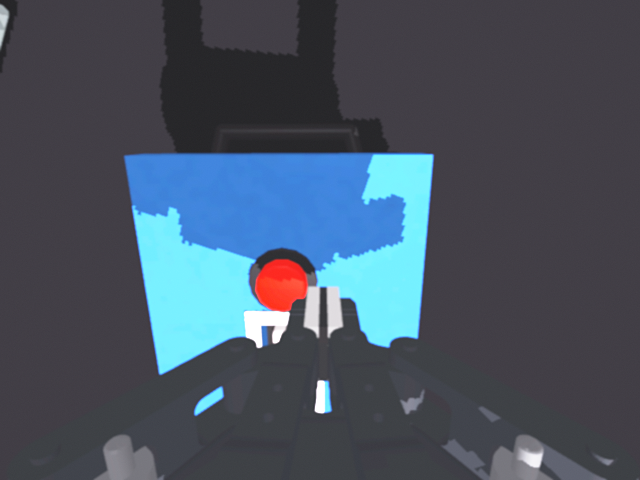

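The wrist view shows the button at (282,285) and the closed tips at (323,290), about 20 mm short along y, which agrees with the numbers. I'll move over the button and press.

Emit:
play_rows(
  increments=[
    {"offset":[-6,-20,15],"twist":0,"grip":0},
    {"offset":[-6,-20,22],"twist":0,"grip":0},
    {"offset":[-6,-20,28],"twist":0,"grip":0},
    {"offset":[-6,-20,31],"twist":0,"grip":0},
    {"offset":[-6,-20,33],"twist":0,"grip":0},
  ],
)

```text
time: 2.37
tool_pos: [0.5213, 0.1751, 0.2825]
tool_rot: [-0.0, -0.155, 0.988, 0.0]
contact_force: [0.0, -0.0, 0.3]
gripper_width: -0.001
```

Emit:
play_rows(
  increments=[
    {"offset":[0,0,1],"twist":0,"grip":0},
    {"offset":[0,0,1],"twist":0,"grip":0},
  ],
)

```text
time: 2.53
tool_pos: [0.5214, 0.175, 0.2816]
tool_rot: [-0.0, -0.155, 0.988, 0.0]
contact_force: [-0.9, -0.4, 0.2]
gripper_width: -0.002
```

Run:
```python
from h import *
st()
look("scene",["blue_button_top","blue_grip"],"s2.png")
im=cv2.imread("pics/s2.png");c=manip.get_calibration("scene");T=np.linalg.inv(np.array(c["T"]))
p=T@[.56,.187,.12,1];u,v=int(c["fx"]*p[0]/p[2]+c["cx"]),int(c["fy"]*p[1]/p[2]+c["cy"])
cv2.imwrite("pics/s2c.png",cv2.resize(im[max(0,v-90):v+90,max(0,u-110):u+110],None,fx=3,fy=3))
```

```text
t 2.53 pos [0.5214 0.175  0.2816] F [-0.9 -0.4  0.2] w -0.0
[[-0.952 -0.306 -0.   ]
 [-0.306  0.952  0.   ]
 [ 0.     0.    -1.   ]]
scene blue_button_top 0.64 [0.5213 0.1737 0.1031]
scene blue_grip 0.63 [0.5979 0.1995 0.1242]
```

View pics/s2c.png

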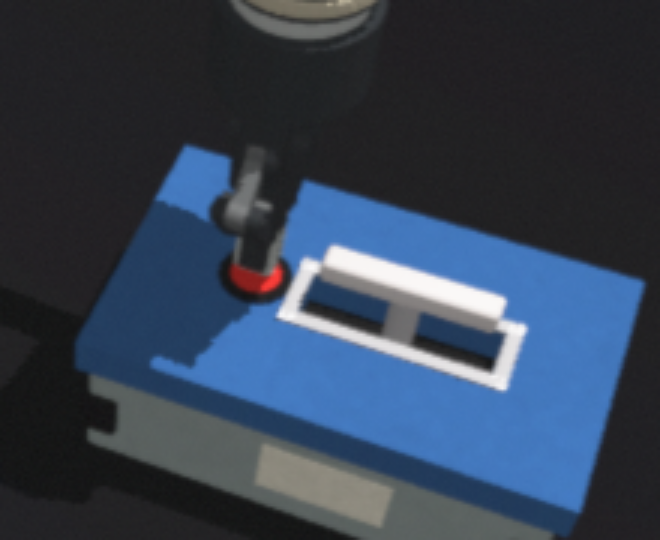

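The crop shows the button pressed in and the handle popped out, still unturned, with the bar centre at about (415,285). The network puts the grip at z=0.124. Next I'll rise, open and move over the bar.

Emit:
play_rows(
  increments=[
    {"offset":[0,0,-35],"twist":0,"grip":0},
    {"offset":[0,0,-65],"twist":0,"grip":1},
    {"offset":[-35,0,-65],"twist":0,"grip":1},
    {"offset":[-70,0,-65],"twist":0,"grip":1},
    {"offset":[-79,0,-65],"twist":0,"grip":1},
  ],
)

```text
time: 3.1
tool_pos: [0.5997, 0.1995, 0.3484]
tool_rot: [0.002, -0.155, 0.988, 0.0]
contact_force: [-0.2, -0.2, -0.8]
gripper_width: 0.563
```

Emit:
play_rows(
  increments=[
    {"offset":[0,0,0],"twist":0,"grip":1},
    {"offset":[0,0,0],"twist":0,"grip":1},
    {"offset":[0,0,0],"twist":0,"grip":1},
  ],
)

```text
time: 3.35
tool_pos: [0.596, 0.1986, 0.3459]
tool_rot: [-0.001, -0.155, 0.988, -0.0]
contact_force: [-0.6, -0.1, 0.2]
gripper_width: 0.976
```

```bash
python3 to.py .597 .1993 .286 108
python3 - <<'E'
from h import *
look("wrist",["blue_grip"],"w3.png");look("scene",["blue_grip"])
E
```

```text
t 3.35 pos [0.596  0.1986 0.3459] F [-0.6 -0.1  0.2] w 0.98
[[-0.952 -0.306 -0.002]
 [-0.306  0.952 -0.   ]
 [ 0.002  0.    -1.   ]]
offset mm [-1.3  0.3 59.9] twist -0.003
wrist blue_grip 0.66 [0.5984 0.2009 0.1242]
scene blue_grip 0.93 [0.5969 0.202  0.1247]
```

View pics/w3.png

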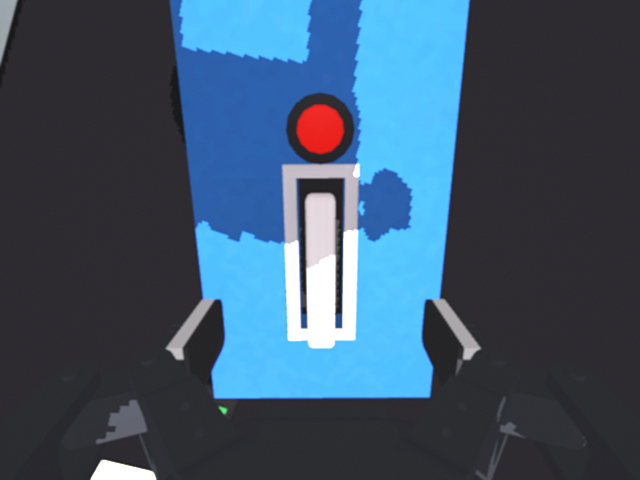

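The wrist view shows the bar at u≈320, parallel to and midway between the open jaws. Descending.

Emit:
play_rows(
  increments=[
    {"offset":[-2,1,25],"twist":0,"grip":1},
    {"offset":[-2,1,50],"twist":0,"grip":1},
    {"offset":[-2,1,59],"twist":0,"grip":1},
    {"offset":[-2,1,59],"twist":0,"grip":1},
    {"offset":[-2,1,59],"twist":0,"grip":0.5},
  ],
)

```text
time: 3.97
tool_pos: [0.5982, 0.2003, 0.2876]
tool_rot: [-0.001, -0.155, 0.988, -0.0]
contact_force: [0.5, -0.2, 0.9]
gripper_width: 0.882
```

Emit:
play_rows(
  increments=[
    {"offset":[0,0,0],"twist":0,"grip":0.3},
    {"offset":[0,0,0],"twist":0,"grip":0.25},
    {"offset":[0,0,0],"twist":0,"grip":0.25},
    {"offset":[0,0,0],"twist":0,"grip":0.25},
  ],
)

```text
time: 4.3
tool_pos: [0.5988, 0.2004, 0.289]
tool_rot: [0.001, -0.155, 0.988, 0.0]
contact_force: [-0.1, -0.8, 0.3]
gripper_width: 0.3
```

Emit:
play_rows(
  increments=[
    {"offset":[0,0,3],"twist":0,"grip":0.25},
    {"offset":[0,0,3],"twist":0,"grip":0.1},
    {"offset":[0,0,3],"twist":0,"grip":0.1},
    {"offset":[0,0,3],"twist":0,"grip":0.1},
  ],
)

```text
time: 4.63
tool_pos: [0.5993, 0.1991, 0.2858]
tool_rot: [0.001, -0.155, 0.988, -0.002]
contact_force: [2.3, -5.1, 3.2]
gripper_width: 0.175
```

Run:
```python
from h import *
st();look("scene",["blue_grip"])
```

```text
t 4.63 pos [0.5993 0.1991 0.2858] F [ 2.3 -5.1  3.2] w 0.17
[[-0.952 -0.306  0.003]
 [-0.306  0.952 -0.004]
 [-0.002 -0.004 -1.   ]]
scene blue_grip 0.76 [0.5969 0.2009 0.1291]
```

Emit:
play_rows(
  increments=[
    {"offset":[0,-1,-1],"twist":0.1,"grip":0.1},
    {"offset":[0,-1,-1],"twist":0.2,"grip":0.1},
    {"offset":[0,-1,-1],"twist":0.3,"grip":0.1},
    {"offset":[0,-1,-1],"twist":0.4,"grip":0.1},
    {"offset":[0,-1,-1],"twist":0.5,"grip":0.1},
  ],
)

```text
time: 5.15
tool_pos: [0.5994, 0.1984, 0.2859]
tool_rot: [0.001, 0.097, 0.995, -0.001]
contact_force: [2.5, -5.0, -0.1]
gripper_width: 0.177
```

Run:
```python
from h import *
st();look("scene",["blue_grip"])
```

```text
t 5.15 pos [0.5994 0.1984 0.2859] F [ 2.5 -5.  -0.1] w 0.18
[[-0.981  0.193  0.002]
 [ 0.193  0.981 -0.003]
 [-0.003 -0.002 -1.   ]]
scene blue_grip 0.74 [0.5958 0.2028 0.1247]
```

Turning smoothly: about 29° so far, with forces steady.

Emit:
play_rows(
  increments=[
    {"offset":[1,-1,0],"twist":0.1,"grip":0.1},
    {"offset":[1,-1,0],"twist":0.2,"grip":0.1},
    {"offset":[1,-1,0],"twist":0.3,"grip":0.1},
    {"offset":[1,-1,0],"twist":0.4,"grip":0.1},
    {"offset":[1,-1,0],"twist":0.5,"grip":0.1},
  ],
)

```text
time: 5.67
tool_pos: [0.5988, 0.1977, 0.2859]
tool_rot: [0.003, 0.34, 0.94, -0.0]
contact_force: [6.6, -3.0, -2.5]
gripper_width: 0.17
```

Emit:
play_rows(
  increments=[
    {"offset":[0,0,0],"twist":0.1,"grip":0.1},
    {"offset":[0,0,0],"twist":0.2,"grip":0.1},
    {"offset":[0,0,0],"twist":0.3,"grip":0.1},
    {"offset":[0,0,0],"twist":0.37,"grip":0.1},
    {"offset":[0,0,0],"twist":0.37,"grip":0.1},
  ],
)

```text
time: 6.08
tool_pos: [0.5986, 0.1976, 0.2859]
tool_rot: [0.002, 0.506, 0.862, -0.0]
contact_force: [5.1, -4.2, -2.7]
gripper_width: 0.173
```

Run:
```python
from h import *
s,r=st();print(s["ft_torque"],"turned",np.radians(108)-np.arctan2(r[1,1],r[0,1]))
look("scene",["blue_grip"])
```

```text
t 6.08 pos [0.5986 0.1976 0.2859] F [ 5.1 -4.2 -2.7] w 0.17
[[-0.487  0.873  0.004]
 [ 0.873  0.487 -0.002]
 [-0.004  0.002 -1.   ]]
[-0.64342655 -0.73409569  0.01204003] turned 1.3761847922948085
scene blue_grip 0.94 [0.5966 0.2026 0.1258]
```

Emit:
play_rows(
  increments=[
    {"offset":[0,0,0],"twist":0,"grip":0.5},
    {"offset":[0,0,0],"twist":0,"grip":0.8},
    {"offset":[0,0,0],"twist":0,"grip":0.8},
    {"offset":[0,0,0],"twist":0,"grip":0.8},
    {"offset":[0,0,0],"twist":0,"grip":0.8},
  ],
)

```text
time: 6.6
tool_pos: [0.5975, 0.1988, 0.2857]
tool_rot: [-0.0, 0.505, 0.863, -0.0]
contact_force: [0.6, 0.5, -0.1]
gripper_width: 0.798
```

Emit:
play_rows(
  increments=[
    {"offset":[0,0,-20],"twist":0,"grip":0.8},
    {"offset":[0,0,-50],"twist":0,"grip":0.8},
    {"offset":[0,0,-85],"twist":0,"grip":0.8},
    {"offset":[0,0,-100],"twist":0,"grip":0.8},
    {"offset":[0,0,-100],"twist":0,"grip":0.8},
  ],
)

```text
time: 7.02
tool_pos: [0.5986, 0.199, 0.3919]
tool_rot: [0.004, 0.505, 0.863, 0.003]
contact_force: [0.6, 0.3, 0.0]
gripper_width: 0.804
```

Run:
```python
from h import *
st();look("wrist",["blue_grip"],"w4.png");look("scene",["blue_grip","yellow_grip"],"s4.png")
cv2.imwrite("pics/f.png",cv2.resize(np.hstack([cv2.imread("pics/w4.png"),cv2.imread("pics/s4.png")]),(800,300)))
```

```text
t 7.02 pos [0.5986 0.199  0.3919] F [0.6 0.3 0. ] w 0.8
[[-0.49   0.872  0.01 ]
 [ 0.872  0.49   0.002]
 [-0.003  0.01  -1.   ]]
wrist blue_grip 0.56 [0.5979 0.1987 0.1256]
scene blue_grip 0.93 [0.5971 0.2014 0.1278]
scene yellow_grip 0.78 [ 0.5538 -0.1625  0.0953]
```

View pics/f.png

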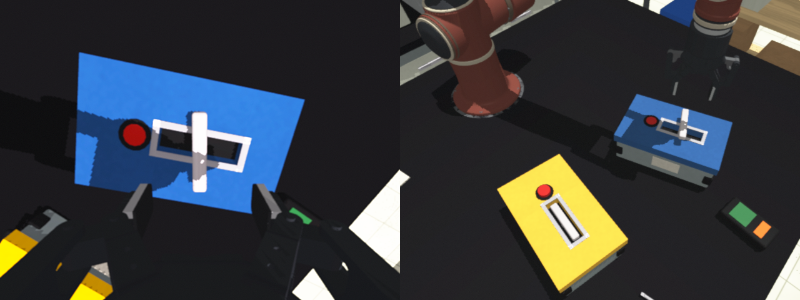

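The wrist view shows the bar at (200,150), standing out, across its recess and in line with the jaws (about 79° turned), with the gripper clear. The yellow handle is stowed. I'll settle and hand in.

Emit:
play_rows(
  increments=[
    {"offset":[0,0,0],"twist":0,"grip":0.8},
    {"offset":[0,0,0],"twist":0,"grip":0.8},
    {"offset":[0,0,0],"twist":0,"grip":0.8},
  ],
)

```text
time: 7.52
tool_pos: [0.5975, 0.1986, 0.3845]
tool_rot: [-0.001, 0.505, 0.863, -0.001]
contact_force: [-0.1, -0.0, 0.1]
gripper_width: 0.795
```

```bash
python3 -c "
from plant import manip
print(manip.job_done())"
```

```text
the job is handed in; nothing more can be done
None
```

The blue case is unlatched. I pressed its red button with the closed fingers, and the T-handle popped out. I then gripped the bar, turned it about 1.37 rad clockwise, opened the gripper and lifted 100 mm clear. I handed the job in at 7.5 s.

My last checks before handing in agreed with each other:
- **Blue handle:** the cameras put the bar at z of about 0.126–0.128 m, so it is still standing out. In the wrist picture it lies in line with the jaws, which matches the measured turn.
- **Yellow handle:** it is still stowed, at z of about 0.095 m; its position matches the first measurement to within network error.
- **Robot:** the force reading was about 0 N, so it is touching nothing.

No check failed. Side forces while turning stayed at about 7 N or less. The hand-in returned no verdict.

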